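# Half-twist the lamp's battery cap to its test position and hold it

### The arm

A 6-joint arm with a two-finger parallel gripper is mounted at the origin on the work surface. World frame = base frame: x ahead of the robot, y to its left, z up, the work surface at z = 0. Lengths are in mm, angles in rad, forces in N, time in s.
With the tool pointing down it reaches from about 300 to 775 mm from the base axis. Payload 14.6 kg.
Tool frame: the origin (TCP) lies at the centre of the arm's flange, where the gripper is bolted on; the fingertips stand 173 mm ahead of it and the grasp point (between the pads) lies pinch_z ahead of it (pinch_z is the distance from the TCP to the grasp point, in mm); y points along the fingers, z is the direction in which the jaws open and shut, and the axes are right-handed (so a half turn about y gives the same grasp; the last joint's range is limited). The gripper opens to 85 mm and grips with 20 to 120 N. Pads are 22 mm wide; open, the fingers measure 114 mm over their backs; the gripper's body (76 mm by 85 mm) begins 54 mm behind the grasp point. The pads swing forward as they close: fully open they stand 13 mm farther back than shut.
Start: joints at [1.186, 0.3, 1.521, -0, 1.321, -0.067], TCP at [171.86, 522.451, 404.681] pointing down, gripper open.
Joint ranges: [-3.03, 3.03], [-0.79, 2.21], [0.23, 2.52], [-1.04, 4.18], [0, 3.07], [-2.55, 2.55]. Speed limits (rad/s): [2.22, 2.22, 2.57, 3.14, 3.14, 3.14].

### API

Orientations are given as a unit quaternion [x, y, z, w].
In Python, from cell import sense, capture, finish_job, pinch_z gives the robot as it stands.
- The arm moves only by the shell command python3 -m inch 'ROWS'. ROWS is JSON, a list of rows, each an object of numbers: "gripper": the opening, from -1 (shut) to 1 (fully open), so that 0 is half open; "x", "y", "z": the shift along the tool's x, y, z in m; "turn": the turn about the tool's y in rad. A call has 1 to 8 rows; each row is the pose to reach, as a shift and turn from the pose commanded when the call began, along the tool's axes at that moment; what a row does not reach only later rows make up. A row lasts 1/12 s, in which the tool goes at most 41.7 mm and 7.16 degrees, less where a joint would pass 70% of its speed; a pose out of reach is approached as far as the arm can. A call with a gripper value outside its range is refused whole. The fingers move at their own pace and stop on an object; the grip force is fixed at half the most. Time passes only in rows, so rows that repeat a pose let the fingers close. It gives the time, the measured TCP pose, the force and the opening at its end, in the units of the state.
- sense(): the state, without advancing time (a new reading comes with each control period).
- capture(name): name is "scene" or "top" or "wrist"; returns a dict with "color" (420x560x3 uint8, blue, green, red), "z_map" (420x560 float32, mm along the optical axis (not along the pixel's ray), 0 where there is no reading), "fx", "fy", "cx", "cy" (pixels), "xyz" and "attitude" of the camera in the world; the wrist camera has in their place "T_tool_cam" (4x4, takes a point from camera to tool coordinates, whose origin is the TCP and whose axes are the tool frame's). Camera axes: x right, y up, looking along -z (the intrinsics and any distortion apply to the point x, -y, -z); pixel columns grow to the right and rows downward; lengths in mm; the calibration is good to about 2 mm. A picture is of the moment at which its call begins: read the wrist's pose just before it.
- finish_job(): hands the job in, once; it reports no verdict.
The state is a dict: "time": time; "qpos": joint angles; "qd": joint speeds; "tau": joint torques, N m; "eef_pos": TCP position; "orientation": TCP orientation; "ft_force": force on the tool from outside, world axes, zero at the start; "torque": the same for the moment, N m; "opening": opening from 0.0 (shut) to 1.0 (fully open).
Only numpy, scipy, OpenCV 4.12 (cv2) and the standard library are available. Lean on these libraries where they do the work, as an engineer would, in place of code of your own. Each camera call takes 0.05 s, during which the arm holds its last target. There are 200 camera calls.

### The job

First use the side lever to swing the cordless lamp's barrel upright, so that its open socket faces straight up. Then put the battery cap into the socket, its two pins through the two notches, and turn it clockwise (seen from above) 40 degrees, halfway to the lock click at 80 degrees, never reaching the click. The ring in the socket springs back, so finish while still gripping the cap there: hold it and do not let go, and leave the other things on the shelf where they are.

Things in the scene. Friction and masses are not known exactly. Their poses are not given: they have to be found in the camera images.
- lamp: aluminium lamp, fixed to the shelf: round base 124 mm across, 14 mm thick; fork of two upright arms (22 x 8 mm, 40 to 48 mm either side of the middle, 113 mm tall). Origin: centre of the base's underside; z up; y is the direction of the tilt axis, 100 mm above the shelf.
- lamp_head (a joint): tilt of the lamp's grey barrel, rad: 0 = upright, socket straight up; positive = top leans towards the lamp's +x (starts at 0.35 to 0.75). Range -1.0 to 1.0; stiff friction (0.4 N m), it stays where it is left. Barrel 72 mm across, from 35 mm below to 40 mm above the tilt axis.
- lever_tip (a point): centre of the black ball (16 mm) at the tip of the steel tilt lever, a 10 mm rod outside the fork, 66 mm from the lamp's middle along the lamp's +y. Rigid with the barrel and parallel to its axis; the ball is 60 mm from the tilt axis, so 160 mm above the shelf when upright. Push it along its arc to tilt the barrel (a level push may jam).
- socket_mouth (a point): centre of the socket's mouth, flush with the top of its flange (5 mm thick), 40 mm from the tilt axis; z points out of the socket, y along the tilt axis, x along the line of the two notches. Hole 40 mm across; notches 12 mm wide, reaching 28.5 mm from the centre. Pips on the rim mark notch, halfway (40 degrees clockwise, larger) and click (80).
- twist_ring (a joint): angle of the sprung ring in the socket, rad: 0 = at rest, its slots under the notches; grows as an inserted cap is turned clockwise seen from above. Halfway is 0.7 (40 degrees), lock click 1.4 (80). The spring turns it back (0.1 N m per rad); it cannot turn the other way. It starts to turn once the cap has turned 0.09 rad (play).
- cap: battery cap, 0.09-0.17 kg, standing on its plug. Origin: centre of the plug's underside; z up. Plug 36 mm across (foot 31), 20 mm tall; then a disc 62 mm across, 8 mm thick; then a grip bar 46 mm along x, 14 mm along y, 28 to 58 mm up. Two 8 mm pins along +x and -x, 8.5 mm up, reach 26.5 mm. Fits either way round, its x along the socket's x; fully in, its origin is 20 mm below the mouth.
- cap_seat (a point): centre of the underside of the cap's disc, 20 mm above the cap's origin; meets socket_mouth when the cap is fully in.
- charger: laptop charger brick, 75 x 75 x 28 mm, silver; leave alone. Origin: centre of underside.
- tablet_stand: folded aluminium tablet stand, 200 x 110 x 17 mm; leave alone. Origin: centre of underside.
- tracker: white tracker disc, 32 mm across, 8 mm thick; leave alone. Origin: centre of underside.
- ring_cone: white ceramic ring cone, 60 mm across the foot, 77 mm tall; leave alone. Origin: centre of underside.
- balm_tin: small steel tin, 60 mm across, 22 mm tall; leave alone. Origin: centre of underside.
Not all that is in view belongs to the job. What is shaped like the cap but orange is not meant.

How it is judged:
By the outcome, as a careful person would: the job done as asked, in the order asked, and still so for the second after the job is handed in, while the arm keeps its last pose, push and grip.
It also fails if it takes over 67 s, if anything falls off the work surface, if the arm or the gripper's body presses on something with over 40 N, if the wrist force passes 120 N, or if a joint passes its speed limit or range.

## Working session

There is one attempt and no reset: what is moved stays moved. The work goes in short steps, Python scripts to look and compute and a shell command to move; the robot and the scene stay as the last step left them, time stands still between calls to the robot, and variables do not carry over. Pictures are saved under pics/ and viewed, about 8 in all and at most 12, crops included, and the job is handed in when it is done.

```bash
ls; mkdir -p pics
cat > h.py <<'E'
import numpy as np, cv2
from scipy.spatial.transform import Rotation as R
from cell import sense, capture, finish_job, pinch_z
def cap(name):
    s=sense(); c=capture(name)
    if 'T_tool_cam' in c:
        T=np.eye(4); T[:3,:3]=R.from_quat(s['orientation']).as_matrix(); T[:3,3]=s['eef_pos']
        c['T']=T@np.array(c['T_tool_cam'])
    else:
        T=np.eye(4); a=np.array(c['attitude']); 
        T[:3,:3]=R.from_quat(a).as_matrix() if a.size==4 else a
        T[:3,3]=c['xyz']; c['T']=T
    return c
def cloud(c):
    z=c['z_map']; v,u=np.mgrid[:z.shape[0],:z.shape[1]]
    p=np.stack([(u-c['cx'])/c['fx']*z,-(v-c['cy'])/c['fy']*z,-z],-1)
    p=p@c['T'][:3,:3].T+c['T'][:3,3]; p[z<=0]=np.nan
    return p
E
python3 - <<'E'
from h import *
print(pinch_z, sense())
for n in('scene','top'):
    c=cap(n); print({k:v for k,v in c.items() if k not in('color','z_map')})
    cv2.imwrite(f'pics/{n}0.png',c['color']); np.save(f'{n}0.npy',cloud(c))
E
```

```text
pics
154.70000000000002 {'time': 0.0, 'qpos': array([ 1.18644115e+00,  3.00509484e-01,  1.52162046e+00,  2.58486653e-05,
        1.32066699e+00, -6.66031304e-02]), 'qd': array([-0.00048056,  0.00154749,  0.00114488, -0.00072878, -0.0008548 ,
       -0.00030805]), 'tau': array([ 6.96829807e-05, -5.43516827e+01, -3.61780679e+01, -5.91902335e-05,
        4.13201065e-03, -1.21925668e-04]), 'eef_pos': array([171.82828414, 522.4365271 , 404.0834674 ]), 'orientation': array([ 0.69861382, -0.11197633,  0.11176869, -0.69778778]), 'ft_force': array([-0.8749092 ,  0.10861805,  0.59043835]), 'torque': array([ 0.00356004, -0.00491138,  0.02737825]), 'opening': 1.001133448420192}
{'fx': 399.82456424651826, 'fy': 399.82456424651826, 'cx': 285.28746620402825, 'cy': 204.70950148720215, 'xyz': array([1012.97034208, -316.12492355,  859.20028946]), 'attitude': array([0.28945235, 0.1650671 , 0.4735874 , 0.81528226]), 'T': array([[ 4.96935647e-01, -6.76656690e-01,  5.43314537e-01,
         1.01297034e+03],
       [ 8.67772936e-01,  3.83864618e-01, -3.15623331e-01,
        -3.16124924e+02],
       [ 5.00941140e-03,  6.28318135e-01,  7.77940375e-01,
         8.59200289e+02],
       [ 0.00000000e+00,  0.00000000e+00,  0.00000000e+00,
         1.00000000e+00]])}
{'fx': 433.2787199245816, 'fy': 433.2787199245816, 'cx': 279.84121256673495, 'cy': 212.19944031089213, 'xyz': array([ 305.41564232,   -9.62589073, 1087.1258262 ]), 'attitude': array([-0.06965143,  0.07456287,  0.71171671, -0.69501683]), 'T': array([[-2.42005789e-02,  9.78923351e-01, -2.02789065e-01,
         3.05415642e+02],
       [-9.99696992e-01, -2.27839792e-02,  9.31744849e-03,
        -9.62589073e+00],
       [ 4.50072606e-03,  2.02953106e-01,  9.79178115e-01,
         1.08712583e+03],
       [ 0.00000000e+00,  0.00000000e+00,  0.00000000e+00,
         1.00000000e+00]])}
```

View pics/scene0.png

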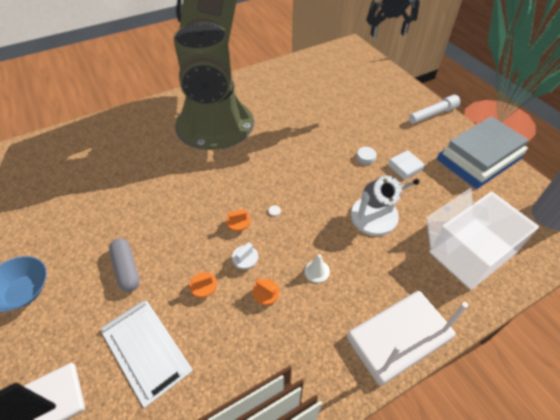

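View pics/top0.png

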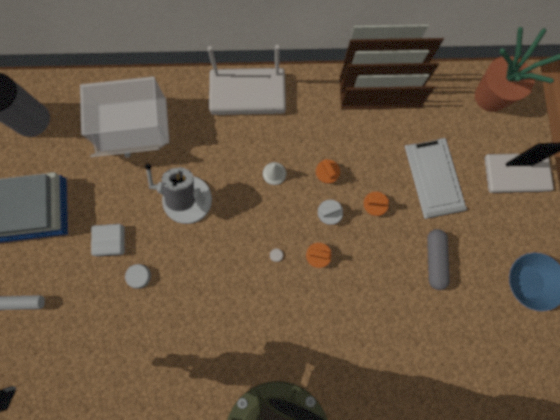

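The cap candidates are the grey-white piece at scene (245,257) / top (331,211) and orange ones at scene (238,220), (203,284) and (265,292). Only the grey-white one is not orange, so that is the cap. The lamp is at scene (375,205) / top (185,195), with the lever ball at scene (416,182) / top (149,166). Next come positions and a confirming crop.

Run:
```python
from h import *
S=np.load('scene0.npy');T=np.load('top0.npy')
P=np.concatenate([S.reshape(-1,3),T.reshape(-1,3)]);P=P[~np.isnan(P[:,0])]
for n,A in(('S',S),('T',T)):
    q=A.reshape(-1,3); 
    print(n,'table z',np.nanmedian(q[:,2]))
print('cap px',S[257,245],T[211,331],'lamp',S[188,385],T[195,185],'ball',S[182,416],T[166,149])
def near(A,p,r): 
    q=A.reshape(-1,3); q=q[~np.isnan(q[:,0])]; return q[np.hypot(*(q[:,:2]-p[:2]).T)<r]
for n,A in(('S',S),('T',T)):
    c=T[211,331]; q=near(A,c,50)
    for lo,hi in((22,32),(50,64)):
        k=q[(q[:,2]>lo)&(q[:,2]<hi)]
        if len(k)>5: (ctr,sz,a)=cv2.minAreaRect(k[:,:2].astype(np.float32)); print(n,'cap',lo,len(k),k.mean(0),ctr,sz,a)
    c=T[195,185]; q=near(A,c,110)
    k=q[(q[:,2]>8)&(q[:,2]<20)]; (ctr,sz,a)=cv2.minAreaRect(k[:,:2].astype(np.float32)); print(n,'base',len(k),ctr,sz,a, cv2.minEnclosingCircle(k[:,:2].astype(np.float32)))
# table-level heights of others, tall
cs=cv2.imread('pics/scene0.png');ct=cv2.imread('pics/top0.png')
a=cv2.resize(cs[150:240,330:430],(800,720)[0:2] if 0 else (400,360),interpolation=cv2.INTER_CUBIC)
b=cv2.resize(cs[200:310,185:295],(400,360),interpolation=cv2.INTER_CUBIC)
d=cv2.resize(ct[145:235,130:230],(400,240),interpolation=cv2.INTER_CUBIC)
e=cv2.resize(ct[155:275,260:400],(400,240),interpolation=cv2.INTER_CUBIC)
cv2.imwrite('pics/crop1.png',np.vstack([np.hstack([a,b]),cv2.convertScaleAbs(np.hstack([d,e]),alpha=1.6)]))
```

```text
S table z 2.963801509175255
T table z 0.011336373715948866
cap px [ 533.20712258 -147.00215137   41.41429967] [ 518.41005043 -143.55399342   59.07111646] lamp [571.21375343 224.72496994 118.66788433] [549.56408204 196.61485093 126.03058328] ball [616.61320526 271.02976206 159.08812888] [610.62018054 271.95988583 156.50332122]
S cap 22 231 [ 532.55546673 -145.9693567    29.86111542] (525.2805786132812, -145.01406860351562) (60.40520095825195, 57.23714065551758) 46.980560302734375
S cap 50 132 [ 525.7749171  -144.96679743   59.15802413] (523.7428588867188, -144.49020385742188) (15.091031074523926, 46.19610595703125) 21.50527572631836
S base 989 (575.5184326171875, 209.1412811279297) (122.29341125488281, 104.06210327148438) 40.87459945678711 ((569.0781860351562, 217.1110382080078), 62.47449493408203)
T cap 22 322 [ 520.46434271 -142.47624997   27.73946817] (522.4801025390625, -143.53070068359375) (58.42752456665039, 60.204402923583984) 43.55175018310547
T cap 50 115 [ 522.36046266 -143.53987844   57.17050354] (522.640380859375, -143.76893615722656) (14.08781623840332, 45.39851760864258) 20.9016170501709
T base 785 (557.7617797851562, 211.2820281982422) (100.27421569824219, 122.68572998046875) 34.577125549316406 ((567.5846557617188, 217.68426513671875), 62.00090408325195)
```

View pics/crop1.png

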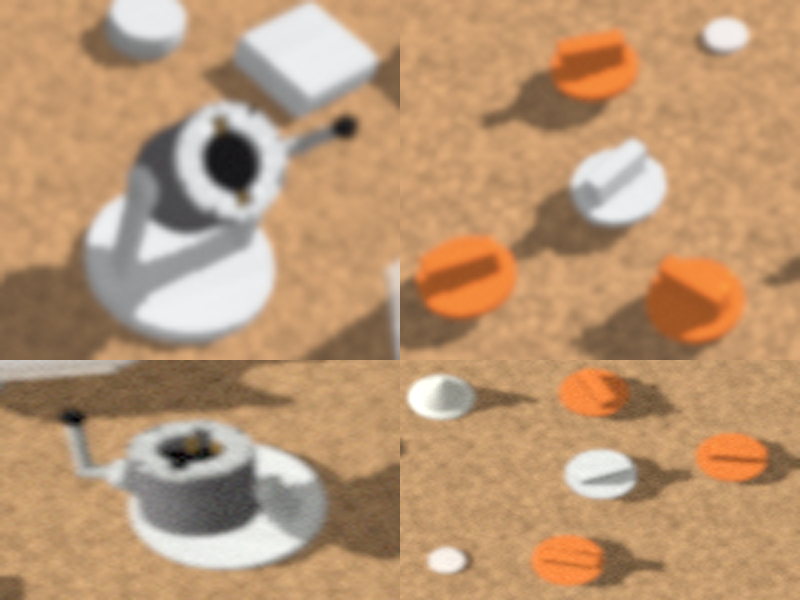

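The crop confirms it: the grey cap is at about (523,-144) with its bar at 111°. The lamp is at (568,217) with the lever leaning about 0.41 rad towards world -20°. Next is a planning helper, then the approach.

```bash
cat >> h.py <<'E'
def plan(p=None, jaw=None, down=True):
    """p: grasp point target (mm), jaw: world heading of tool z (deg, mod 180). prints shift in m"""
    s=sense(); M=R.from_quat(s['orientation']).as_matrix(); g=s['eef_pos']+M[:,1]*pinch_z
    h=np.degrees(np.arctan2(M[1,2],M[0,2]))
    print('t%.2f grasp'%s['time'],g.round(1),'jaw %.1f'%h,'q',s['qpos'].round(3),'down',M[:,1].round(3),'F',s['ft_force'].round(1),'tq',s['torque'].round(2),'op %.3f'%s['opening'])
    if p is not None:
        tgt=np.array(p)-np.array([0,0,-1])*pinch_z  # tool ends pointing down
        d=M.T@(np.array(p)-g); print('shift xyz m',(d/1000).round(4))
    if jaw is not None:
        for k in(0,180,-180):
            t=-(jaw+k-h); t=(t+180)%360-180 if k==0 else t
            print(' turn deg %.1f rad %.4f'%(t,np.radians(t)))
E
python3 -c "
from h import *
plan((560,220,265),-20)"
```

```text
t0.10 grasp [171.8 522.3 249.5] jaw 71.8 q [ 1.186  0.3    1.522 -0.     1.321 -0.067] down [-0.    -0.001 -1.   ] F [ 0.8 -0.2 -0.8] tq [-0.   -0.01  0.  ] op 0.999
shift xyz m [ 0.4632 -0.0153 -0.1659]
 turn deg 91.8 rad 1.6021
 turn deg -88.2 rad -1.5395
 turn deg 271.8 rad 4.7437
```

```bash
python3 -m inch '[{"x":0.31,"y":-0.015,"z":-0.11,"turn":0.9},{"x":0.31,"y":-0.015,"z":-0.11,"turn":0.9},{"x":0.31,"y":-0.015,"z":-0.11,"turn":0.9},{"x":0.31,"y":-0.015,"z":-0.11,"turn":0.9},{"x":0.31,"y":-0.015,"z":-0.11,"turn":0.9},{"x":0.31,"y":-0.015,"z":-0.11,"turn":0.9},{"x":0.31,"y":-0.015,"z":-0.11,"turn":0.9},{"x":0.31,"y":-0.015,"z":-0.11,"turn":0.9}]'; python3 -c "
from h import *
plan((560,220,280),-20)"
```

```text
t0.10 grasp [171.8 522.3 249.5] jaw 71.8 q [ 1.186  0.3    1.522 -0.     1.321 -0.067] down [-0.    -0.001 -1.   ] F [ 0.8 -0.2 -0.8] tq [-0.   -0.01  0.  ] op 0.999
shift xyz m [ 0.4632 -0.0303 -0.1659]
 turn deg 91.8 rad 1.6021
 turn deg -88.2 rad -1.5395
 turn deg 271.8 rad 4.7437schema error: expected keys gripper, x, y, z, turn
```

```bash
python3 -m inch '[{"gripper":1,"x":0.31,"y":-0.02,"z":-0.11,"turn":0.9},{"gripper":1,"x":0.31,"y":-0.02,"z":-0.11,"turn":0.9},{"gripper":1,"x":0.31,"y":-0.02,"z":-0.11,"turn":0.9},{"gripper":1,"x":0.31,"y":-0.02,"z":-0.11,"turn":0.9},{"gripper":1,"x":0.31,"y":-0.02,"z":-0.11,"turn":0.9},{"gripper":1,"x":0.31,"y":-0.02,"z":-0.11,"turn":0.9},{"gripper":1,"x":0.31,"y":-0.02,"z":-0.11,"turn":0.9},{"gripper":1,"x":0.31,"y":-0.02,"z":-0.11,"turn":0.9}]'; python3 -c "
from h import *
plan((560,220,280),-20)"
```

```text
time: 0.77
eef_pos: [433.5, 319.2, 424.7]
orientation: [0.578, -0.407, 0.407, -0.578]
ft_force: [0.2, 1.0, 0.7]
opening: 1.0
t0.77 grasp [433.5 319.2 270. ] jaw 19.8 q [ 0.567  0.259  1.526 -0.     1.357  0.222] down [-0. -0. -1.] F [0.2 1.  0.7] tq [ 0.   -0.02  0.02] op 1.000
shift xyz m [ 0.1361 -0.01    0.0855]
 turn deg 39.8 rad 0.6939
 turn deg -140.2 rad -2.4477
 turn deg 219.8 rad 3.8355
```

```bash
python3 -m inch '[{"gripper":1,"x":0.136,"y":-0.04,"z":0.085,"turn":0.69},{"gripper":1,"x":0.136,"y":-0.04,"z":0.085,"turn":0.69},{"gripper":1,"x":0.136,"y":-0.04,"z":0.085,"turn":0.69},{"gripper":1,"x":0.136,"y":-0.04,"z":0.085,"turn":0.69},{"gripper":1,"x":0.136,"y":-0.04,"z":0.085,"turn":0.69},{"gripper":1,"x":0.136,"y":-0.04,"z":0.085,"turn":0.69},{"gripper":1,"x":0.136,"y":-0.04,"z":0.085,"turn":0.69}]'
python3 - <<'E'
from h import *
plan()
c=cap('wrist'); print(c['T'].round(3)); cv2.imwrite('pics/w1.png',c['color']); np.savez('w1.npz',p=cloud(c),col=c['color'])
E
```

```text
time: 1.35
eef_pos: [559.2, 222.3, 464.1]
orientation: [-0.408, 0.578, -0.578, 0.408]
ft_force: [-0.8, 0.2, -0.2]
opening: 1.001
t1.35 grasp [559.1 222.3 309.4] jaw -19.6 q [0.318 0.383 1.274 0.    1.486 0.659] down [-0.001 -0.    -1.   ] F [-0.8  0.2 -0.2] tq [0.02 0.01 0.03] op 1.001
[[ 9.42000e-01  3.16000e-01  1.09000e-01  5.86786e+02]
 [-3.35000e-01  8.92000e-01  3.03000e-01  3.00573e+02]
 [-1.00000e-03 -3.22000e-01  9.47000e-01  4.31629e+02]
 [ 0.00000e+00  0.00000e+00  0.00000e+00  1.00000e+00]]
```

View pics/w1.png

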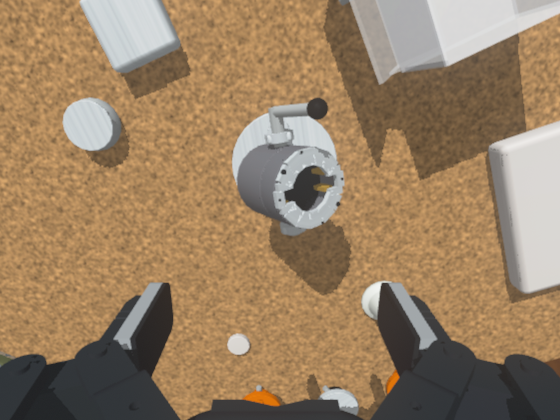

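The wrist view shows the ball at (317,108), the tilted flange at (309,187) and the base at (284,150). Next I fit the ball, the flange plane and the base.

```bash
cat > lamp.py <<'E'
from h import *
def fit(P,col,flange_px,ball_px,br=14):
    v,u=np.mgrid[:420,:560]
    g=col.max(-1)
    if ball_px:
        m=(np.hypot(u-ball_px[0],v-ball_px[1])<br)&(g<70)&~np.isnan(P[...,0])
        q=P[m]; q=q[q[:,2]>q[:,2].max()-8]
        from scipy.optimize import least_squares
        r=least_squares(lambda c:np.linalg.norm(q-c,axis=1)-8,q.mean(0)-[0,0,5],loss='soft_l1'); print('ball',r.x.round(1),len(q),'rms',np.sqrt(np.mean(r.fun**2)).round(2))
    if flange_px:
        m=(np.hypot(u-flange_px[0],v-flange_px[1])<45)&~np.isnan(P[...,0])
        q=P[m]; q=q[q[:,2]>105]
        rng=np.random.default_rng(0);best=None
        for _ in range(600):
            a,b,c=q[rng.choice(len(q),3,False)];n=np.cross(b-a,c-a);n/=np.linalg.norm(n)+1e-9
            i=abs((q-a)@n)<1.2
            if abs(n[2])>.6 and(best is None or i.sum()>best.sum()):best=i
        k=q[best];c=k.mean(0);n=np.linalg.svd(k-c)[2][2];n*=np.sign(n[2])
        e1=np.cross(n,[0,1,0]);e1/=np.linalg.norm(e1);e2=np.cross(n,e1)
        uv=np.stack([(k-c)@e1,(k-c)@e2],1).astype(np.float32)
        (cu,cv),rad=cv2.minEnclosingCircle(uv);ce=c+cu*e1+cv*e2
        print('flange',ce.round(1),'r',round(rad,1),'n',n.round(3),'tilt %.3f'%np.arccos(n[2]),'dir %.1f'%np.degrees(np.arctan2(n[1],n[0])),len(k))
        print('axis pt',(ce-40*n).round(1))
E
python3 - <<'E'
from lamp import *
d=np.load('w1.npz');P=d['p'];fit(P,d['col'],(309,187),(317,108))
v,u=np.mgrid[:420,:560]
q=P[(np.hypot(u-284,v-155)<75)&(P[...,2]>11)&(P[...,2]<17)]
print('base',cv2.minEnclosingCircle(q[:,:2].astype(np.float32)),q[:,2].mean())
E
```

```text
ball [611.4 277.2 149.2] 305 rms 0.55
flange [588.9 214.6 132.4] r 36.6 n [ 0.526 -0.095  0.845] tilt 0.564 dir -10.3 2525
axis pt [567.9 218.4  98.6]
base ((567.8514404296875, 219.47946166992188), 61.40629577636719) 12.588131289138033
```

Run:
```python
from h import *
plan((611.4,277.5,151),-11)
P=np.load('w1.npz')['p'].reshape(-1,3);P=P[~np.isnan(P[:,0])]
q=P[(np.hypot(P[:,0]-611,P[:,1]-277)<110)&(np.hypot(P[:,0]-568,P[:,1]-218)>85)&(P[:,2]>20)]
print(len(q),q.min(0) if len(q) else '',q.max(0) if len(q) else '')
```

```text
t1.40 grasp [558.7 222.7 309.5] jaw -19.2 q [0.318 0.382 1.275 0.    1.486 0.654] down [-0.001 -0.    -1.   ] F [ 0.6 -0.2  0. ] tq [-0.01  0.01 -0.  ] op 1.000
shift xyz m [-0.0692  0.1585  0.0318]
 turn deg -8.2 rad -0.1440
 turn deg -188.2 rad -3.2856
 turn deg 171.8 rad 2.9976
2051 [664.14400077 273.24995658  20.07466671] [720.94972268 352.63334501  88.26574743]
```

```bash
python3 -m inch '[{"gripper":0,"x":-0.069,"y":0.03,"z":0.032,"turn":-0.144},{"gripper":0,"x":-0.069,"y":0.06,"z":0.032,"turn":-0.144},{"gripper":0,"x":-0.069,"y":0.09,"z":0.032,"turn":-0.144},{"gripper":0,"x":-0.069,"y":0.12,"z":0.032,"turn":-0.144},{"gripper":0,"x":-0.069,"y":0.12,"z":0.032,"turn":-0.144}]'
python3 - <<'E'
from h import *
plan((611.4,277.5,151),-11)
E
```

```text
time: 1.82
eef_pos: [611.0, 278.0, 336.5]
orientation: [-0.455, 0.546, -0.544, 0.447]
ft_force: [-0.9, -0.6, -0.6]
opening: 0.501
t1.82 grasp [609.2 277.4 181.8] jaw -10.8 q [ 0.373  0.63   1.205 -0.     1.319  0.562] down [-0.011 -0.004 -1.   ] F [-0.9 -0.6 -0.6] tq [-0.04  0.01  0.05] op 0.501
shift xyz m [-0.0007  0.0308  0.0024]
 turn deg 0.2 rad 0.0030
 turn deg -179.8 rad -3.1386
 turn deg 180.2 rad 3.1446
```

```bash
python3 -m inch '[{"gripper":0,"x":0,"y":0.015,"z":0,"turn":0},{"gripper":0,"x":0,"y":0.029,"z":0,"turn":0},{"gripper":0,"x":0,"y":0.029,"z":0,"turn":0},{"gripper":-1,"x":0,"y":0.029,"z":0,"turn":0},{"gripper":-1,"x":0,"y":0.029,"z":0,"turn":0},{"gripper":-1,"x":0,"y":0.029,"z":0,"turn":0},{"gripper":-1,"x":0,"y":0.029,"z":0,"turn":0},{"gripper":-1,"x":0,"y":0.029,"z":0,"turn":0}]'
python3 - <<'E'
from h import *
plan((580.5,283.3,160),-11)
c=cap('wrist'); cv2.imwrite('pics/w2.png',c['color']); np.savez('w2.npz',p=cloud(c),col=c['color'])
E
```

```text
time: 2.48
eef_pos: [611.8, 277.6, 318.0]
orientation: [0.449, -0.546, 0.546, -0.451]
ft_force: [-2.7, -0.3, 7.0]
opening: 0.147
t2.48 grasp [612.1 277.7 163.3] jaw -11.0 q [0.371 0.645 1.225 0.    1.269 0.564] down [ 0.002  0.001 -1.   ] F [-2.7 -0.3  7. ] tq [0.04 0.67 0.05] op 0.147
shift xyz m [ 0.0006  0.0033 -0.0321]
 turn deg -0.0 rad -0.0005
 turn deg -180.0 rad -3.1421
 turn deg 180.0 rad 3.1411
```

View pics/w2.png

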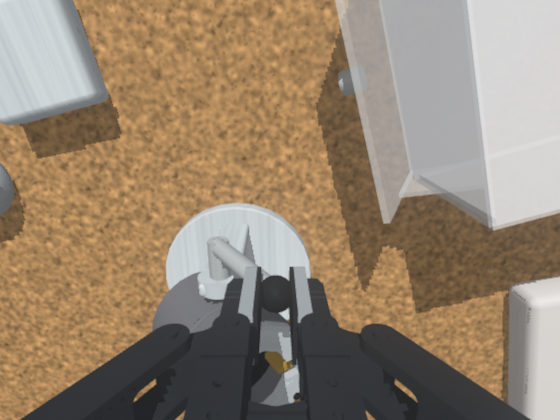

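The ball at (275,293) is between the pads but near their tips (grasp height 163 against a ball at about 150). I'll reopen, go lower and regrip.

```bash
python3 -m inch '[{"gripper":0,"x":0,"y":0,"z":0,"turn":0},{"gripper":0,"x":0,"y":0,"z":0,"turn":0},{"gripper":0,"x":0,"y":0.01,"z":0,"turn":0},{"gripper":0,"x":0,"y":0.01,"z":0,"turn":0},{"gripper":-1,"x":0,"y":0.01,"z":0,"turn":0},{"gripper":-1,"x":0,"y":0.01,"z":0,"turn":0},{"gripper":-1,"x":0,"y":0.01,"z":0,"turn":0},{"gripper":-1,"x":0,"y":0.01,"z":0,"turn":0}]'; python3 -c "
from h import *
plan((580.5,283.3,160),-11)"
```

```text
time: 3.2
eef_pos: [611.2, 277.6, 305.5]
orientation: [-0.451, 0.546, -0.545, 0.449]
ft_force: [-7.9, 0.3, 4.3]
opening: 0.232
t3.20 grasp [610.7 277.6 150.8] jaw -11.0 q [3.720e-01 6.570e-01 1.236e+00 1.000e-03 1.252e+00 5.640e-01] down [-0.003 -0.    -1.   ] F [-7.9  0.3  4.3] tq [0.14 2.08 0.02] op 0.232
shift xyz m [ 0.0002 -0.0091 -0.0308]
 turn deg -0.0 rad -0.0008
 turn deg -180.0 rad -3.1424
 turn deg 180.0 rad 3.1408
```

```bash
python3 -m inch '[{"gripper":-1,"x":0,"y":-0.0035,"z":-0.007,"turn":0},{"gripper":-1,"x":0,"y":-0.006,"z":-0.0143,"turn":0},{"gripper":-1,"x":0,"y":-0.0077,"z":-0.0225,"turn":0},{"gripper":-1,"x":0,"y":-0.0083,"z":-0.0305,"turn":0},{"gripper":-1,"x":0,"y":-0.0083,"z":-0.0305,"turn":0},{"gripper":-1,"x":0,"y":-0.0083,"z":-0.0305,"turn":0}]'
python3 - <<'E'
from lamp import *
plan((580.5,283.3,160),-11)
c=cap('wrist'); P=cloud(c);cv2.imwrite('pics/w3.png',c['color']); np.savez('w3.npz',p=P,col=c['color'])
q=P.reshape(-1,3);q=q[(q[:,2]>100)&(q[:,2]<150)&(np.hypot(q[:,0]-568,q[:,1]-218)<45)];print(len(q),q.mean(0))
E
```

```text
time: 3.7
eef_pos: [582.7, 283.3, 319.3]
orientation: [0.445, -0.545, 0.547, -0.453]
ft_force: [9.9, 14.9, 32.6]
opening: 0.138
t3.70 grasp [584.4 284.  164.6] jaw -11.1 q [ 0.396  0.589  1.31  -0.     1.231  0.59 ] down [ 0.01   0.004 -1.   ] F [ 9.9 14.9 32.6] tq [ 2.63 -1.07  0.41] op 0.138
shift xyz m [ 0.0015  0.0046 -0.0037]
 turn deg -0.1 rad -0.0016
 turn deg -180.1 rad -3.1432
 turn deg 179.9 rad 3.1400
3060 [571.54258605 218.62082589 122.4616752 ]
```

The grip has slid up over the ball: 33 N upwards and the opening fell to 0.138. I'll open, lift clear and measure the tilt.

```bash
python3 -m inch '[{"gripper":0,"x":0,"y":0,"z":0,"turn":0},{"gripper":0,"x":0,"y":0,"z":0,"turn":0},{"gripper":0,"x":0,"y":-0.04,"z":0,"turn":0},{"gripper":0,"x":0,"y":-0.08,"z":0,"turn":0},{"gripper":0,"x":0.09,"y":-0.12,"z":0,"turn":0},{"gripper":0,"x":0.09,"y":-0.12,"z":0,"turn":0},{"gripper":0,"x":0.09,"y":-0.12,"z":0,"turn":0},{"gripper":0,"x":0.09,"y":-0.12,"z":0,"turn":0}]'
python3 - <<'E'
from lamp import *
plan((580.5,283.3,160),-11)
c=cap('wrist'); P=cloud(c);cv2.imwrite('pics/w4.png',c['color']); np.savez('w4.npz',p=P,col=c['color'])
E
```

```text
time: 4.42
eef_pos: [564.3, 192.3, 435.9]
orientation: [0.448, -0.546, 0.547, -0.449]
ft_force: [1.0, 0.4, -0.3]
opening: 0.498
t4.42 grasp [564.7 192.3 281.2] jaw -11.2 q [ 0.267  0.383  1.338 -0.     1.418  0.463] down [ 0.002  0.    -1.   ] F [ 1.   0.4 -0.3] tq [-0.03 -0.04  0.05] op 0.498
shift xyz m [-0.0922  0.1213 -0.0025]
 turn deg -0.2 rad -0.0038
 turn deg -180.2 rad -3.1454
 turn deg 179.8 rad 3.1378
```

View pics/w4.png

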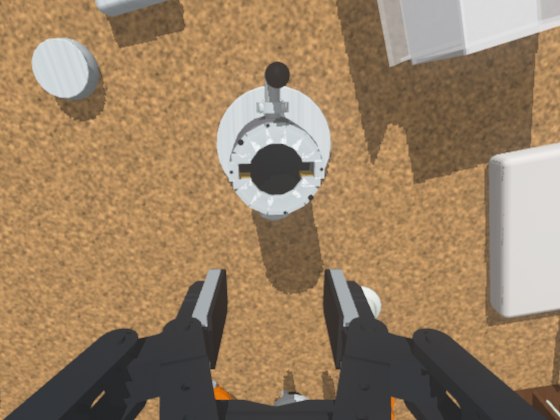

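The barrel is now nearly upright: ball at (277,74), mouth at (276,169), notches left and right at (243,170) and (310,170).

Run:
```python
from lamp import *
d=np.load('w4.npz');P=d['p'];fit(P,d['col'],(276,168),(277,74))
v,u=np.mgrid[:420,:560]
q=P[(np.hypot(u-275,v-150)<75)&(P[...,2]>11)&(P[...,2]<17)]
print('base',cv2.minEnclosingCircle(q[:,:2].astype(np.float32)),q[:,2].mean())
# dark/gold notch: pixels below flange at radius 21-28
q=P[(np.hypot(u-276,v-168)<60)&(P[...,2]>80)];
cv2.imwrite('pics/none.png',cv2.resize(d['col'][110:220,216:336],None,fx=5,fy=5,interpolation=cv2.INTER_CUBIC))
```

```text
ball [583.6 282.2 158.4] 460 rms 0.51
flange [571.1 218.1 138.4] r 34.1 n [ 0.061 -0.013  0.998] tilt 0.063 dir -12.3 3368
axis pt [568.6 218.6  98.5]
base ((567.903076171875, 218.12074279785156), 61.64356231689453) 12.570118742829479
```

View pics/none.png

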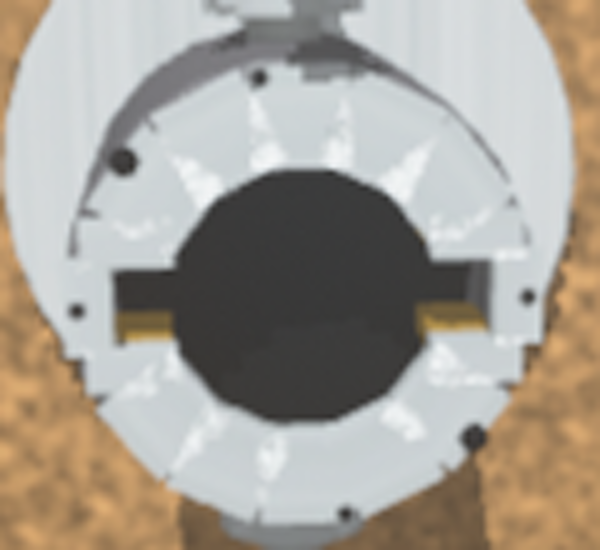

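Run:
```python
from h import *
P=np.load('w4.npz')['p'].reshape(-1,3);q=P[abs(P[:,2])<4];c=q.mean(0);n=np.linalg.svd((q-c)[::7],full_matrices=False)[2][2];print('table',c,n*np.sign(n[2]),len(q))
plan((580.7,283.3,157),-11.7)
```

```text
table [536.94837125 156.42954702  -1.42852998] [3.99905354e-04 7.76112970e-06 9.99999920e-01] 161321
t4.47 grasp [564.7 193.8 279.9] jaw -11.2 q [0.269 0.386 1.337 0.    1.418 0.464] down [ 0.001  0.    -1.   ] F [-0.4 -0.4 -0.4] tq [-0.02 -0.01  0.02] op 0.500
shift xyz m [-0.0908  0.123  -0.0017]
 turn deg 0.5 rad 0.0092
 turn deg -179.5 rad -3.1324
 turn deg 180.5 rad 3.1508
```

```bash
python3 -m inch '[{"gripper":0,"x":-0.04,"y":0.0,"z":-0.002,"turn":0.009},{"gripper":0,"x":-0.091,"y":0.02,"z":-0.002,"turn":0.009},{"gripper":0,"x":-0.091,"y":0.05,"z":-0.002,"turn":0.009},{"gripper":0,"x":-0.091,"y":0.09,"z":-0.002,"turn":0.009},{"gripper":0,"x":-0.091,"y":0.11,"z":-0.002,"turn":0.009},{"gripper":0,"x":-0.091,"y":0.123,"z":-0.002,"turn":0.009},{"gripper":0,"x":-0.091,"y":0.123,"z":-0.002,"turn":0.009},{"gripper":0,"x":-0.091,"y":0.123,"z":-0.002,"turn":0.009}]'; python3 -c "
from h import *
plan((580.4,283,157),-11.7)"
```

```text
time: 5.13
eef_pos: [580.2, 285.1, 311.2]
orientation: [-0.447, 0.548, -0.548, 0.447]
ft_force: [-0.4, 0.4, 1.0]
opening: 0.498
t5.13 grasp [580.2 285.1 156.5] jaw -11.6 q [0.4   0.596 1.32  0.    1.226 0.602] down [-0. -0. -1.] F [-0.4  0.4  1. ] tq [ 0.04 -0.03  0.02] op 0.498
shift xyz m [ 0.002  -0.0005  0.0007]
 turn deg 0.1 rad 0.0024
 turn deg -179.9 rad -3.1391
 turn deg 180.1 rad 3.1440
```

Good position, so I close, read, open, lift and measure.

```bash
python3 -m inch '[{"gripper":-1,"x":0.002,"y":0,"z":0,"turn":0},{"gripper":-1,"x":0.002,"y":0,"z":0,"turn":0},{"gripper":-1,"x":0.002,"y":0,"z":0,"turn":0},{"gripper":-1,"x":0.002,"y":0,"z":0,"turn":0},{"gripper":-1,"x":0.002,"y":0,"z":0,"turn":0}]';  python3 -c "
from h import *
plan((580.4,283,157),-11.7)"
python3 -m inch '[{"gripper":0,"x":0,"y":0,"z":0,"turn":0},{"gripper":0,"x":0,"y":0,"z":0,"turn":0},{"gripper":0,"x":0,"y":-0.04,"z":0,"turn":0},{"gripper":0,"x":0,"y":-0.08,"z":0,"turn":0},{"gripper":0,"x":0.09,"y":-0.12,"z":0,"turn":0},{"gripper":0,"x":0.09,"y":-0.12,"z":0,"turn":0},{"gripper":0,"x":0.09,"y":-0.12,"z":0,"turn":0},{"gripper":0,"x":0.09,"y":-0.12,"z":0,"turn":0}]'
python3 - <<'E'
from lamp import *
plan()
c=cap('wrist'); P=cloud(c);np.savez('w5.npz',p=P,col=c['color'])
fit(P,c['color'],(276,168),(277,74))
E
```

```text
time: 5.55
eef_pos: [580.2, 282.3, 313.5]
orientation: [0.445, -0.547, 0.549, -0.449]
ft_force: [3.8, -2.2, 6.3]
opening: 0.148
t5.55 grasp [581.  282.5 158.8] jaw -11.6 q [ 3.960e-01  5.900e-01  1.323e+00 -1.000e-03  1.223e+00  5.990e-01] down [ 0.005  0.001 -1.   ] F [ 3.8 -2.2  6.3] tq [-0.34 -0.82  0.01] op 0.148
shift xyz m [-0.0003  0.0018 -0.0007]
 turn deg 0.1 rad 0.0016
 turn deg -179.9 rad -3.1400
 turn deg 180.1 rad 3.1432
time: 6.22
eef_pos: [561.2, 191.9, 433.5]
orientation: [0.445, -0.548, 0.549, -0.447]
ft_force: [1.0, 0.3, 0.2]
opening: 0.504
t6.22 grasp [561.6 192.  278.8] jaw -11.7 q [ 0.268  0.377  1.351 -0.     1.41   0.472] down [ 0.003  0.001 -1.   ] F [1.  0.3 0.2] tq [-0.   -0.06 -0.02] op 0.504
ball [580.5 282.8 158.4] 466 rms 0.52
flange [568.1 218.2 138.5] r 33.8 n [ 0.012 -0.004  1.   ] tilt 0.013 dir -17.4 3384
axis pt [567.6 218.4  98.5]
```

Tilt is now 0.013 rad, so it is upright. Next I get the notch heading from the pips.

Run:
```python
from h import *
d=np.load('w5.npz');P=d['p'];g=d['col'].max(-1).astype(int)
C=np.array([568.1,218.2])
r=np.hypot(P[...,0]-C[0],P[...,1]-C[1]);fl=(r<37)&(P[...,2]>133)
m=((g<110)&fl&(r>26)).astype(np.uint8)
n,l,st,ce=cv2.connectedComponentsWithStats(m)
for i in range(1,n):
    if st[i,4]<3: continue
    w=l==i; p=np.nanmean(P[w],0)-[*C,0]; print(st[i,4],ce[i].round(1),p.round(1),'r %.1f ang %.1f'%(np.hypot(*p[:2]),np.degrees(np.arctan2(p[1],p[0]))))
# notch/hole points below the flange
w=(r<30)&((P[...,2]<134)); q=P[w][:,:2]-C; rr=np.hypot(*q.T); k=q[rr>22.5]; a=np.degrees(np.arctan2(k[:,1],k[:,0]))
for s in(0,180):
    b=(a-s+180)%360-180; b=b[abs(b)<45]; print('notch',s,len(b),b.mean(),np.percentile(b,[3,97]))
```

```text
4 [273.5 121. ] [  5.3  34.5 133.2] r 34.9 ang 81.3
3 [278. 121.] [  8.4  33.8 133.5] r 34.9 ang 76.0
4 [268.  124.2] [  1.1  33.6 139.7] r 33.6 ang 88.1
24 [240.3 141.4] [-20.7  25.9 140.2] r 33.2 ang 128.6
4 [322.5 168.5] [ 33.7  -5.7 139. ] r 34.2 ang -9.6
4 [231.5 171.5] [-32.2   5.9 140. ] r 32.8 ang 169.6
22 [312.  197.4] [ 22.4 -25.8 139.5] r 34.2 ang -49.1
4 [286.  212.2] [  0.8 -33.5 139.4] r 33.5 ang -88.5
3440 [188.  345.5] [-28.9  -9.3 310.9] r 30.4 ang -162.1
2991 [358.7 332.2] [ 21.  -21.7 303. ] r 30.2 ang -45.9
12 [201.8 283.8] [-34.5 -12.7 270. ] r 36.8 ang -159.8
11 [199.2 290.8] [-34.5 -12.7 275.4] r 36.8 ang -159.8
7 [196.9 298.1] [-34.5 -12.9 280.4] r 36.9 ang -159.4
6 [194.5 304.5] [-34.4 -12.8 285.1] r 36.7 ang -159.6
3 [192.7 309. ] [-34.4 -12.7 288.1] r 36.6 ang -159.8
3 [184. 390.] [-25.2  -7.4 332.6] r 26.3 ang -163.6
notch 0 142 -20.838387699402 [-40.1628355   -9.40037541]
notch 180 161 4.870750081229938 [-10.33869605  41.41906716]
```

```bash
python3 -c "
from h import *
plan((537,-181,220),21)"
```

```text
t6.27 grasp [561.6 193.5 277.5] jaw -11.7 q [0.27  0.38  1.351 0.    1.409 0.474] down [ 0.002  0.001 -1.   ] F [-0.2  0.6 -0. ] tq [-0.01 -0.01  0.05] op 0.502
shift xyz m [0.3718 0.0572 0.0516]
 turn deg -32.7 rad -0.5704
 turn deg -212.7 rad -3.7120
 turn deg 147.3 rad 2.5711
```

```bash
python3 -m inch '[{"gripper":0,"x":0.32,"y":0.01,"z":0.045,"turn":-0.57},{"gripper":0,"x":0.32,"y":0.01,"z":0.045,"turn":-0.57},{"gripper":0,"x":0.32,"y":0.01,"z":0.045,"turn":-0.57},{"gripper":0,"x":0.32,"y":0.01,"z":0.045,"turn":-0.57},{"gripper":0,"x":0.32,"y":0.01,"z":0.045,"turn":-0.57},{"gripper":0,"x":0.32,"y":0.01,"z":0.045,"turn":-0.57},{"gripper":0,"x":0.37,"y":0.03,"z":0.05,"turn":-0.57},{"gripper":0,"x":0.37,"y":0.057,"z":0.05,"turn":-0.57}]'
python3 -m inch '[{"gripper":0,"x":0,"y":0,"z":0,"turn":0},{"gripper":0,"x":0,"y":0,"z":0,"turn":0},{"gripper":0,"x":0,"y":0,"z":0,"turn":0}]'
cat > capm.py <<'E'
from h import *
c=cap('wrist');P=cloud(c);plan()
q=P.reshape(-1,3);q=q[np.hypot(q[:,0]-523,q[:,1]+144)<45]
for lo,hi in((22,32),(50,62)):
    k=q[(q[:,2]>lo)&(q[:,2]<hi)]; ctr,sz,a=cv2.minAreaRect(k[:,:2].astype(np.float32)); print(lo,len(k),ctr,sz,a,'encl',cv2.minEnclosingCircle(k[:,:2].astype(np.float32)),k[:,2].mean())
import sys;cv2.imwrite('pics/%s.png'%sys.argv[1],c['color'])
E
python3 capm.py w6
```

```text
time: 6.93
eef_pos: [540.9, -123.9, 400.2]
orientation: [-0.583, 0.399, -0.401, 0.584]
ft_force: [1.4, 0.6, 0.6]
opening: 0.502
time: 7.18
eef_pos: [541.2, -121.7, 399.0]
orientation: [-0.583, 0.4, -0.4, 0.583]
ft_force: [0.7, 0.0, 0.1]
opening: 0.498
t7.23 grasp [ 541.2 -121.2  244.7] jaw 21.2 q [-0.286  0.314  1.515  0.     1.313 -0.656] down [-0.  0. -1.] F [ 0.5 -0.3 -0. ] tq [ 0.07 -0.02  0.03] op 0.500
22 2189 (523.5421142578125, -143.72250366210938) (61.076698303222656, 59.66066360473633) 16.268457412719727 encl ((523.9147338867188, -144.6268768310547), 30.957500457763672) 26.506157663068766
50 772 (524.0557250976562, -144.21095275878906) (13.525404930114746, 45.95903396606445) 19.457250595092773 encl ((523.5004272460938, -144.5263671875), 23.44957160949707) 56.07012687419299
```

View pics/w6.png

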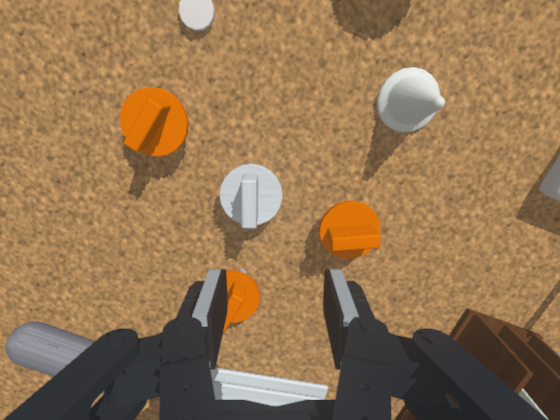

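The grey cap is at (250,195), well clear of the orange ones. It measures (523.7,-144.4), jaw 19.5°.

```bash
python3 -c "
from h import *
plan((523.7,-144.4,49),19.7)"
```

```text
t7.23 grasp [ 541.2 -121.2  244.7] jaw 21.2 q [-0.286  0.314  1.515  0.     1.313 -0.656] down [-0.  0. -1.] F [ 0.5 -0.3 -0. ] tq [ 0.07 -0.02  0.03] op 0.500
shift xyz m [ 0.0154  0.1957 -0.0247]
 turn deg 1.5 rad 0.0256
 turn deg -178.5 rad -3.1160
 turn deg 181.5 rad 3.1672
```

```bash
python3 -m inch '[{"gripper":0,"x":0.015,"y":0.03,"z":-0.025,"turn":0.025},{"gripper":0,"x":0.015,"y":0.06,"z":-0.025,"turn":0.025},{"gripper":0,"x":0.015,"y":0.1,"z":-0.025,"turn":0.025},{"gripper":0,"x":0.015,"y":0.13,"z":-0.025,"turn":0.025},{"gripper":0,"x":0.015,"y":0.15,"z":-0.025,"turn":0.025},{"gripper":0,"x":0.015,"y":0.15,"z":-0.025,"turn":0.025},{"gripper":0,"x":0.015,"y":0.15,"z":-0.025,"turn":0.025}]'; python3 -c "
from h import *
plan((523.7,-144.4,49),19.7)"
```

```text
time: 7.82
eef_pos: [523.3, -144.4, 249.7]
orientation: [0.578, -0.407, 0.407, -0.578]
ft_force: [-0.2, 0.3, -1.0]
opening: 0.501
t7.82 grasp [ 523.2 -144.4   95. ] jaw 19.8 q [-0.337  0.464  1.687  0.     0.991 -0.682] down [-0.001  0.    -1.   ] F [-0.2  0.3 -1. ] tq [ 0.01 -0.01 -0.04] op 0.501
shift xyz m [0.0002 0.046  0.0005]
 turn deg 0.1 rad 0.0009
 turn deg -179.9 rad -3.1407
 turn deg 180.1 rad 3.1425
```

```bash
python3 -m inch '[{"gripper":0,"x":0,"y":0.025,"z":0.0005,"turn":0},{"gripper":0,"x":0,"y":0.045,"z":0.0005,"turn":0},{"gripper":0,"x":0,"y":0.045,"z":0.0005,"turn":0},{"gripper":-1,"x":0,"y":0.045,"z":0.0005,"turn":0},{"gripper":-1,"x":0,"y":0.045,"z":0.0005,"turn":0},{"gripper":-1,"x":0,"y":0.045,"z":0.0005,"turn":0},{"gripper":-1,"x":0,"y":0.045,"z":0.0005,"turn":0},{"gripper":-1,"x":0,"y":0.045,"z":0.0005,"turn":0}]'; python3 -c "
from h import *
plan((523.7,-144.4,49),19.7)"
```

```text
time: 8.48
eef_pos: [523.9, -145.4, 206.8]
orientation: [-0.578, 0.406, -0.409, 0.578]
ft_force: [-0.0, 0.8, 7.6]
opening: 0.15
t8.48 grasp [ 524.5 -145.6   52.1] jaw 19.7 q [-0.338  0.533  1.703  0.     0.902 -0.681] down [ 0.004 -0.001 -1.   ] F [-0.   0.8  7.6] tq [0.25 0.14 0.03] op 0.150
shift xyz m [-0.0014  0.0031 -0.0004]
 turn deg -0.0 rad -0.0007
 turn deg -180.0 rad -3.1423
 turn deg 180.0 rad 3.1409
```

```bash
python3 -m inch '[{"gripper":-1,"x":0,"y":-0.02,"z":0,"turn":0},{"gripper":-1,"x":0,"y":-0.05,"z":0,"turn":0},{"gripper":-1,"x":0,"y":-0.09,"z":0,"turn":0},{"gripper":-1,"x":0,"y":-0.13,"z":0,"turn":0},{"gripper":-1,"x":-0.03,"y":-0.17,"z":0.015,"turn":-0.1},{"gripper":-1,"x":-0.065,"y":-0.19,"z":0.03,"turn":-0.2},{"gripper":-1,"x":-0.1,"y":-0.19,"z":0.05,"turn":-0.3},{"gripper":-1,"x":-0.135,"y":-0.19,"z":0.07,"turn":-0.4}]'; python3 -c "
from h import *
plan((568.9,218.2,240),79.85)"
```

```text
time: 9.15
eef_pos: [542.0, -0.2, 398.2]
orientation: [-0.647, 0.281, -0.285, 0.649]
ft_force: [0.7, -0.2, -1.8]
opening: 0.152
t9.15 grasp [ 5.429e+02 -3.000e-01  2.435e+02] jaw 42.8 q [-0.068  0.287  1.554  0.     1.296 -0.815] down [ 0.006 -0.    -1.   ] F [ 0.7 -0.2 -1.8] tq [-0.01 -0.06  0.06] op 0.152
shift xyz m [-0.1427  0.0035  0.1675]
 turn deg -37.1 rad -0.6469
 turn deg -217.1 rad -3.7885
 turn deg 142.9 rad 2.4947
```

```bash
python3 -m inch '[{"gripper":-1,"x":-0.143,"y":0,"z":0.167,"turn":-0.647},{"gripper":-1,"x":-0.143,"y":0,"z":0.167,"turn":-0.647},{"gripper":-1,"x":-0.143,"y":0,"z":0.167,"turn":-0.647},{"gripper":-1,"x":-0.143,"y":0,"z":0.167,"turn":-0.647},{"gripper":-1,"x":-0.143,"y":0,"z":0.167,"turn":-0.647},{"gripper":-1,"x":-0.143,"y":0,"z":0.167,"turn":-0.647},{"gripper":-1,"x":-0.143,"y":0,"z":0.167,"turn":-0.647},{"gripper":-1,"x":-0.143,"y":0,"z":0.167,"turn":-0.647}]'
python3 - <<'E'
from h import *
plan((568.9,218.2,240),79.85)
c=cap('wrist');P=cloud(c);np.savez('w7.npz',p=P,col=c['color'],T=c['T'],i=[c['fx'],c['fy'],c['cx'],c['cy']])
cv2.imwrite('pics/w7.png',c['color'])
s=cap('scene');cv2.imwrite('pics/s7.png',cv2.resize(s['color'][130:250,320:440],None,fx=5,fy=5,interpolation=cv2.INTER_CUBIC));np.save('s7.npy',cloud(s))
E
```

```text
time: 9.82
eef_pos: [568.5, 217.0, 395.1]
orientation: [-0.704, 0.063, -0.064, 0.704]
ft_force: [-0.4, 0.4, -2.0]
opening: 0.151
t9.82 grasp [568.6 217.  240.4] jaw 79.7 q [ 0.305  0.438  1.356 -0.     1.347 -1.086] down [ 0.001  0.    -1.   ] F [-0.4  0.4 -2. ] tq [-0.03 -0.    0.03] op 0.151
shift xyz m [0.0001 0.0004 0.0012]
 turn deg -0.2 rad -0.0033
 turn deg -180.2 rad -3.1449
 turn deg 179.8 rad 3.1383
```

View pics/w7.png

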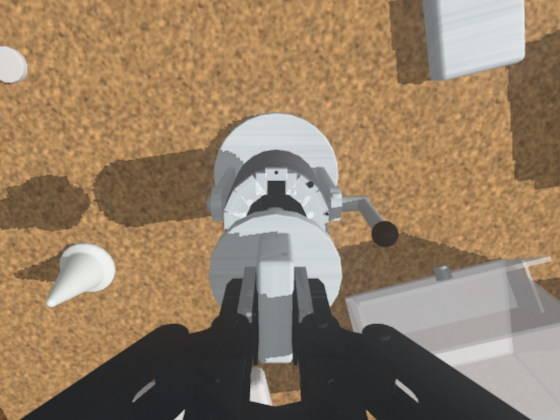

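The cap is held with the disc at (276,275), the bar upright along the notch line, and the notch visible at (277,185). Next is the cap's in-hand pose.

Run:
```python
from h import *
d=np.load('w7.npz');P=d['p'];v,u=np.mgrid[:420,:560]
q=P[(np.hypot(u-276,v-270)<75)&(P[...,2]>195)&(P[...,2]<232)]
print(np.histogram(q[:,2],bins=range(195,233,3)))
m=np.median(q[(q[:,2]>200)&(q[:,2]<224)][:,2]); k=q[abs(q[:,2]-m)<5]
c=k.mean(0);n=np.linalg.svd(k-c,full_matrices=False)[2][2];n*=np.sign(n[2]);k=k[abs((k-c)@n)<1.5];c=k.mean(0);n=np.linalg.svd(k-c,full_matrices=False)[2][2];n*=np.sign(n[2])
print('disc n',n.round(4),'mean',c.round(1),len(k))
# circle fit on outer rim pixels
hull=cv2.convexHull(k[:,:2].astype(np.float32))[:,0]
from scipy.optimize import least_squares
r=least_squares(lambda p:np.minimum(0,0)+np.hypot(*(hull-p[:2]).T)-31,c[:2],loss='soft_l1',f_scale=.5);print('centre',r.x,np.abs(r.fun).round(2))
q=P[(np.hypot(u-276,v-295)<75)&(P[...,2]>236)&(P[...,2]<252)&(d['col'].min(-1)>110)]
ctr,sz,a=cv2.minAreaRect(q[:,:2].astype(np.float32));print('bar',ctr,sz,a,q[:,2].mean())
```

```text
(array([   4,    0,    0,    0,  197,  238, 5619,  126,   84,  128,  209,
        294]), array([195, 198, 201, 204, 207, 210, 213, 216, 219, 222, 225, 228, 231]))
disc n [-1.7e-03 -2.0e-04  1.0e+00] mean [555.4 219.7 214.6] 5626
centre [567.80081859 217.32588083] [0.43 0.24 0.16 0.47 0.44 0.17 0.15 0.31 0.13 0.24 0.23 0.12 0.07 0.13
 0.03 0.13 0.02 0.16 0.07 0.19 0.06 0.07 0.1  0.12 0.21 0.1  0.02 0.09
 0.34 0.14 0.11 0.21 0.21 0.34 0.3  0.27 0.25 0.49 0.51]
bar (567.8394165039062, 220.6783905029297) (19.748891830444336, 46.62572479248047) 80.74604797363281 244.0667422803743
```

View pics/s7.png

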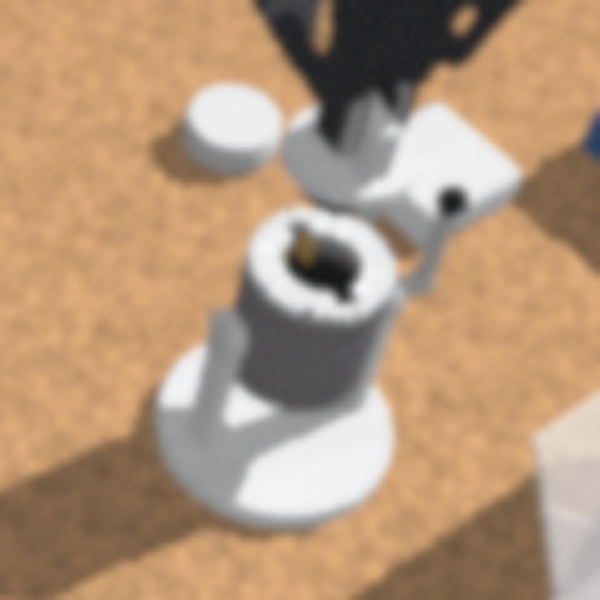

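Run:
```python
from h import *
d=np.load('w7.npz');P=d['p'];g=d['col'].max(-1).astype(int);C=np.array([568.9,218.2])
r=np.hypot(P[...,0]-C[0],P[...,1]-C[1]);fl=(P[...,2]>132)&(P[...,2]<146)&(r<40)
m=((g<110)&fl&(r>26)).astype(np.uint8);n,l,st,ce=cv2.connectedComponentsWithStats(m)
for i in range(1,n):
    if st[i,4]>=3:
        p=np.nanmean(P[l==i],0)-[*C,0];print(st[i,4],ce[i].round(1),p.round(1),'r %.1f ang %.1f'%(np.hypot(*p[:2]),np.degrees(np.arctan2(p[1],p[0]))))
k=P[(r<40)&(P[...,2]>136.5)&(P[...,2]<142)];print(len(k),'x',np.percentile(k[:,0],[0.2,99]),k[:,2].mean())
h=cv2.convexHull(k[:,:2].astype(np.float32))[:,0]
d5=np.load('w5.npz')['p'];r5=np.hypot(d5[...,0]-C[0],d5[...,1]-C[1]);k5=d5[(r5<40)&(d5[...,2]>136.5)&(d5[...,2]<142)]
from scipy.optimize import least_squares
for hh in (h,cv2.convexHull(k5[:,:2].astype(np.float32))[:,0]):
    w=hh[(hh-C)@[-.98,.17]>4] if hh is h else hh
    s=least_squares(lambda p:np.hypot(*(w-p[:2]).T)-p[2],[*C,35],loss='soft_l1',f_scale=.5);print('outer',s.x,len(w))
```

```text
17 [260.9 170.1] [-34.9  -3.7 133.1] r 35.1 ang -174.0
75 [239.2 184.3] [-28.2 -19.5 133.2] r 34.2 ang -145.4
7 [275.7 172. ] [-33.4   5.8 139.7] r 33.9 ang 170.2
33 [310.  183.9] [-21.8  25.8 139.4] r 33.8 ang 130.2
5 [326.4 213.4] [ -0.2  33.5 139. ] r 33.5 ang 90.3
2787 x [532.79116472 577.44278509] 138.66406255213465
outer [567.86170209 218.09868572  34.34615682] 30
outer [568.53591281 217.77711358  35.09722314] 42
```

```bash
python3 -m inch '[{"gripper":-1,"x":0,"y":0.015,"z":0,"turn":0},{"gripper":-1,"x":0,"y":0.03,"z":0,"turn":0},{"gripper":-1,"x":0,"y":0.04,"z":0,"turn":0},{"gripper":-1,"x":0,"y":0.04,"z":0,"turn":0},{"gripper":-1,"x":0,"y":0.04,"z":0,"turn":0}]'; python3 -c "
from h import *
plan((569.3,217.8,186),79.85)"
```

```text
time: 10.33
eef_pos: [569.0, 216.0, 354.5]
orientation: [0.704, -0.064, 0.064, -0.704]
ft_force: [-1.1, 0.2, -0.5]
opening: 0.151
t10.33 grasp [568.9 215.9 199.8] jaw 79.6 q [ 0.303  0.472  1.403 -0.     1.267 -1.086] down [-0. -0. -1.] F [-1.1  0.2 -0.5] tq [-0.05 -0.04  0.04] op 0.151
shift xyz m [0.     0.0138 0.0019]
 turn deg -0.3 rad -0.0049
 turn deg -180.3 rad -3.1465
 turn deg 179.7 rad 3.1367
```

```bash
python3 -m inch '[{"gripper":-1,"x":0,"y":0,"z":0.0019,"turn":-0.004},{"gripper":-1,"x":0,"y":0,"z":0.0019,"turn":-0.004},{"gripper":-1,"x":0,"y":0.004,"z":0.0019,"turn":-0.004},{"gripper":-1,"x":0,"y":0.008,"z":0.0019,"turn":-0.004},{"gripper":-1,"x":0,"y":0.01,"z":0.0019,"turn":-0.004},{"gripper":-1,"x":0,"y":0.012,"z":0.0019,"turn":-0.004},{"gripper":-1,"x":0,"y":0.014,"z":0.0019,"turn":-0.004},{"gripper":-1,"x":0,"y":0.014,"z":0.0019,"turn":-0.004}]'; python3 -c "
from h import *
plan((569.3,217.8,172),79.85)"
```

```text
time: 11.0
eef_pos: [569.1, 218.5, 339.7]
orientation: [0.704, -0.063, 0.062, -0.704]
ft_force: [0.6, -0.6, -1.5]
opening: 0.146
t11.00 grasp [569.  218.5 185. ] jaw 79.9 q [ 0.307  0.488  1.415  0.     1.239 -1.088] down [-0.001 -0.    -1.   ] F [ 0.6 -0.6 -1.5] tq [0.05 0.04 0.03] op 0.146
shift xyz m [ 0.0004  0.013  -0.0006]
 turn deg 0.0 rad 0.0004
 turn deg -180.0 rad -3.1412
 turn deg 180.0 rad 3.1420
```

No contact force with the foot inside; continue down.

```bash
python3 -m inch '[{"gripper":-1,"x":0.0003,"y":0.002,"z":-0.0005,"turn":0},{"gripper":-1,"x":0.0003,"y":0.004,"z":-0.0005,"turn":0},{"gripper":-1,"x":0.0003,"y":0.006,"z":-0.0005,"turn":0},{"gripper":-1,"x":0.0003,"y":0.008,"z":-0.0005,"turn":0},{"gripper":-1,"x":0.0003,"y":0.01,"z":-0.0005,"turn":0},{"gripper":-1,"x":0.0003,"y":0.011,"z":-0.0005,"turn":0},{"gripper":-1,"x":0.0003,"y":0.012,"z":-0.0005,"turn":0},{"gripper":-1,"x":0.0003,"y":0.012,"z":-0.0005,"turn":0}]'; python3 -c "
from h import *
plan((569.3,217.8,172),79.85)"
```

```text
time: 11.67
eef_pos: [569.3, 218.0, 328.1]
orientation: [0.704, -0.063, 0.062, -0.704]
ft_force: [-0.3, -0.2, -1.5]
opening: 0.152
t11.67 grasp [569.3 218.  173.4] jaw 79.9 q [ 0.306  0.5    1.427  0.     1.216 -1.088] down [-0. -0. -1.] F [-0.3 -0.2 -1.5] tq [-0.   -0.03 -0.01] op 0.152
shift xyz m [ 0.      0.0014 -0.0002]
 turn deg 0.0 rad 0.0003
 turn deg -180.0 rad -3.1413
 turn deg 180.0 rad 3.1419
```

Free all the way. Now I press lightly onto the flange until there's contact.

```bash
python3 -m inch '[{"gripper":-1,"x":0,"y":0.001,"z":0,"turn":0},{"gripper":-1,"x":0,"y":0.002,"z":0,"turn":0},{"gripper":-1,"x":0,"y":0.0025,"z":0,"turn":0},{"gripper":-1,"x":0,"y":0.0025,"z":0,"turn":0}]'; python3 -c "
from h import *
plan((569.3,217.8,172),79.85)"
```

```text
time: 12.0
eef_pos: [569.4, 217.9, 326.9]
orientation: [-0.704, 0.062, -0.063, 0.704]
ft_force: [-2.6, -1.1, 8.1]
opening: 0.15
t12.00 grasp [569.6 218.  172.2] jaw 79.9 q [ 0.305  0.501  1.428 -0.     1.212 -1.089] down [ 0.001  0.    -1.   ] F [-2.6 -1.1  8.1] tq [-0.23  0.73 -0.01] op 0.150
shift xyz m [-0.0002  0.0002 -0.0002]
 turn deg 0.0 rad 0.0004
 turn deg -180.0 rad -3.1412
 turn deg 180.0 rad 3.1420
```

Seated (contact 8 N at 172.2). I turn halfway first, then check.

```bash
python3 -m inch '[{"gripper":-1,"x":0,"y":-0.0005,"z":0,"turn":0.05},{"gripper":-1,"x":0,"y":-0.0005,"z":0,"turn":0.1},{"gripper":-1,"x":0,"y":-0.0005,"z":0,"turn":0.16},{"gripper":-1,"x":0,"y":-0.0005,"z":0,"turn":0.22},{"gripper":-1,"x":0,"y":-0.0005,"z":0,"turn":0.28},{"gripper":-1,"x":0,"y":-0.0005,"z":0,"turn":0.34},{"gripper":-1,"x":0,"y":-0.0005,"z":0,"turn":0.4},{"gripper":-1,"x":0,"y":-0.0005,"z":0,"turn":0.4}]'; python3 -c "
from h import *
plan((569.3,217.8,172),36.85)"
```

```text
time: 12.67
eef_pos: [569.4, 217.8, 327.0]
orientation: [-0.678, 0.202, -0.203, 0.678]
ft_force: [-1.5, -2.2, 4.9]
opening: 0.151
t12.67 grasp [569.6 217.7 172.3] jaw 56.8 q [ 0.305  0.501  1.428 -0.     1.212 -0.685] down [ 0.001 -0.    -1.   ] F [-1.5 -2.2  4.9] tq [-0.29  0.34 -0.  ] op 0.151
shift xyz m [-0.0003  0.0003 -0.0001]
 turn deg 19.9 rad 0.3473
 turn deg -160.1 rad -2.7943
 turn deg 199.9 rad 3.4889
```

```bash
python3 -m inch '[{"gripper":-1,"x":0,"y":0,"z":0,"turn":0.06},{"gripper":-1,"x":0,"y":0,"z":0,"turn":0.12},{"gripper":-1,"x":0,"y":0,"z":0,"turn":0.18},{"gripper":-1,"x":0,"y":0,"z":0,"turn":0.24},{"gripper":-1,"x":0,"y":0,"z":0,"turn":0.3},{"gripper":-1,"x":0,"y":0,"z":0,"turn":0.35},{"gripper":-1,"x":0,"y":0,"z":0,"turn":0.35},{"gripper":-1,"x":0,"y":0,"z":0,"turn":0.35}]'
python3 - <<'E'
from h import *
plan()
c=cap('wrist');s=cap('scene')
a=cv2.resize(c['color'][100:400,130:430],(400,400));b=cv2.resize(s['color'][130:230,325:425],(400,400),interpolation=cv2.INTER_CUBIC)
cv2.imwrite('pics/end.png',np.hstack([a,b]))
P=cloud(c);q=P.reshape(-1,3);q=q[np.hypot(q[:,0]-569,q[:,1]-218)<40]
k=q[(q[:,2]>142)&(q[:,2]<152)];print('disc top z',np.median(k[:,2]))
E
```

```text
time: 13.33
eef_pos: [569.4, 217.7, 327.0]
orientation: [0.633, -0.316, 0.316, -0.633]
ft_force: [-2.0, -3.8, 4.9]
opening: 0.151
t13.33 grasp [569.5 217.7 172.3] jaw 36.9 q [ 3.050e-01  5.010e-01  1.428e+00 -1.000e-03  1.213e+00 -3.390e-01] down [ 0.001 -0.    -1.   ] F [-2.  -3.8  4.9] tq [-0.64  0.54  0.09] op 0.151
disc top z 146.55737755898622
```

View pics/end.png

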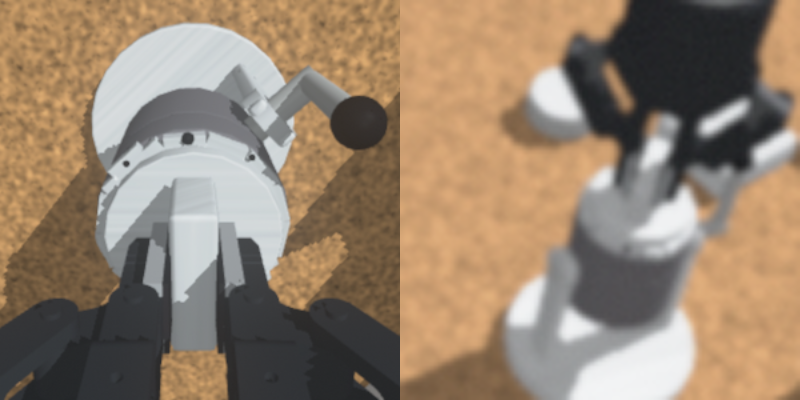

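The bar lines up with the larger halfway pip at (188,139), the disc is flush and the spring torque is 0.09 N m. I check that the lever is still upright, then hand in.

Run:
```python
from lamp import *
plan();c=cap('wrist');fit(cloud(c),c['color'],None,(398,191),24)
finish_job()
```

```text
t13.43 grasp [569.5 217.7 172.3] jaw 36.9 q [ 3.050e-01  5.010e-01  1.428e+00 -1.000e-03  1.213e+00 -3.390e-01] down [ 0.001 -0.    -1.   ] F [-1.7 -4.3  6. ] tq [-0.57  0.54  0.07] op 0.153
ball [580.9 282.7 158.4] 1213 rms 0.49
the job is handed in; nothing more can be done
```

I tilted the barrel upright with the lever, put the grey cap into the socket and turned it about 43° clockwise. I handed the job in at 13.4 s with the cap still gripped.

- **Barrel:** before the cap went in, the flange plane measured 0.013 rad off upright. At the end the lever ball was within 0.5 mm of where it had been then.
- **Lever grip:** my first lever stroke slipped up over the ball (33 N upward on the tool) and left a tilt of 0.06 rad. I corrected it with a second grip.
- **Cap:** it met no resistance going in and seated at the expected height. At the end about 5–6 N still pressed it onto the flange.
- **Turn:** 43° of cap turn is about 0.66 rad on the ring after the 0.09 rad of play, against 0.7 for halfway. I chose 43° as a compromise, since it wasn't clear whether 40° meant the cap or the ring. The bar lines up with the larger halfway pip, well short of the click. The measured twist of 0.07–0.09 N m fits the spring.
- **Other things:** I saw no contact with anything else on the shelf, but I did not re-measure those objects at the end.

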